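Fetch the camera battery from behind the drinks

ROBOT

A 7-joint arm with a two-finger parallel gripper is mounted at the origin on the work surface. World frame = base frame: x ahead of the robot, y to its left, z up, the work surface at z = 0. Lengths are in mm, angles in rad, forces in N, time in s.
With the tool pointing down it reaches from about 350 to 900 mm from the base axis. Payload 7.2 kg.
Tool frame: the origin (TCP) lies at the very end of the fingers, on their centre line; the grasp point (between the pads) lies 19 mm behind it; z points along the fingers, y is the direction in which the jaws open and shut (so a half turn about z gives the same grasp; the last joint's range is limited). The gripper opens to 88 mm and grips with 3 to 60 N. Pads are 20 mm wide; open, the fingers measure 115 mm over their backs; the gripper's body (75 mm by 178 mm) begins 61 mm behind the grasp point.
Start: joints at [1.244, 0.411, -0.013, 1.596, 0.006, 1.134, -0.082], TCP at [159.939, -604.194, 188.653] pointing down, gripper open.
Joint ranges: [-2.95, 2.95], [-0.29, 1.99], [-1.47, 1.44], [0.14, 2.54], [-1.03, 4.17], [0.13, 1.85], [-2.86, 2.86]. Speed limits (rad/s): [2.39, 2.39, 3.01, 3.01, 3.14, 3.14, 3.14].

INTERFACE

Orientations are given as a rotation vector (axis times angle).
In Python, from workcell import move_to, servo_line, goto_joints, gripper_to, hold, inverse_kinematics, get_image, camera_params, Unreachable, hand_in, regions_of, spot_point, read_time, read_qpos, read_joint_velocities, read_tau, read_eef_pos, read_eef_rot, read_wrist_force, read_moment, read_grip_width gives the robot as it stands. Calls block until the motion is done:
- move_to(position, orientation): joint-space move of the TCP to a pose.
- servo_line(position, frame=None, velocity=150): straight line of the TCP; frame=None keeps the orientation; velocity is the mean speed in mm/s.
- goto_joints(angles): joint-space move.
- gripper_to(opening): opening from 0.0 (shut) to 1.0 (fully open); the grip force is fixed at half the most; returns when the fingers have stopped.
- hold(seconds).
- inverse_kinematics(position, orientation): joint angles nearest the present ones, or None.
- get_image(name): name is "scene" or "top" or "wrist"; returns (picture, depth): 400x640x3 uint8, blue, green, red; 400x640 float32, mm along the optical axis (not along the pixel's ray), 0 where there is no reading.
- camera_params(name): a dict with "fov_y" (degrees; the focal length in pixels is half the picture's height over the tangent of half this angle, whatever the lens; pixels are square), "cx", "cy" (the principal point, pixels), "rvec" (rotation vector, rad) and "tvec" (3), from world to camera coordinates, as OpenCV has them. Camera axes: x right, y down, z forward; pixel columns grow to the right and rows downward; lengths in mm; the calibration is good to about 2 mm. A picture is of the moment at which its call begins: read the wrist's pose just before it. camera_params takes no time and is no camera call; for the wrist camera it gives the pose at the moment of the call.
A pose or a line that the arm cannot do raises Unreachable and nothing moves.
- hand_in(): hands the job in, once; it reports no verdict.
Trained networks look in the newest picture that a camera, given by its name, has taken for a name from the list of things; names that differ only in an ending like _2 or _b are one class to them, and where a whole thing is asked for, a point or a joint stands for the part that bears it (a point fixed in the world has none). Each returns a list of dicts, best first, with "score" (0 to 1); they miss things now and then, are a little off and sometimes report something else, mostly with a low value. They report only what shows in the picture. A call takes as long as a camera call. They do not tell look-alikes from the thing itself.
- regions_of(camera, thing): "region" (400x640 bool, what is visible of it) and "position" ([column, row] as shares, 0 to 1, of the picture: columns of its width, rows of its height, amid what is visible of it).
- spot_point(camera, thing): "position" ([column, row] as shares, 0 to 1, of the picture: columns of its width, rows of its height: a listed point, or the origin of a listed thing).
Readings, each from a call of its own:
- read_time(): time.
- read_qpos(): joint angles.
- read_joint_velocities(): joint speeds.
- read_tau(): joint torques, N m.
- read_eef_pos(): TCP position.
- read_eef_rot(): TCP orientation.
- read_wrist_force(): force on the tool from outside, world axes, zero at the start.
- read_moment(): the same for the moment, N m.
- read_grip_width(): opening from 0.0 (shut) to 1.0 (fully open).
Only numpy, scipy, OpenCV 4.12 (cv2) and the standard library are available. Lean on these libraries where they do the work, as an engineer would, in place of code of your own. Each camera call takes 0.05 s, during which the arm holds its last target.

TASK

The camera battery on the desk tray is hemmed in by the red can, the water bottle and the dark tumbler. Stand all three on the cork mat at the side, and only when all of them are there fetch the battery and lay it flat in the charger's pocket; then put each drink back in the middle of its own coaster: the can on red, the blue-capped bottle on blue, the yellow-lidded tumbler on yellow. Keep the drinks upright all the time and leave the microphone alone.

Things in the scene. Friction and masses are not known exactly. Their poses are not given: they have to be found in the camera images.
- can: Upright round thing, origin at the centre of its underside, z up; loose. Small red drinks can with a silver band and top, 53 mm in diameter, 110 mm high, straight-sided from 7 to 99 mm above its origin, about 0.2 kg.
- bottle: Upright round thing, origin at the centre of its underside, z up; loose. Small pale-blue water bottle with a white band and a blue cap, 54 mm in diameter, 118 mm high, straight-sided from 3 to 88 mm above its origin; the cap is 32 mm in diameter, from 100 to 118 mm. About 0.2 kg.
- tumbler: Upright round thing, origin at the centre of its underside, z up; loose. Short black tumbler with a yellow lid, 56 mm in diameter, 104 mm high, straight-sided from 3 to 92 mm above its origin, about 0.22 kg.
- battery: Grey camera battery block with an orange band near one end and three brass contacts at the other, 74 mm long (x) by 40 mm wide (y) by 38 mm high, lying flat on the tray between the drinks, in front of the tray's 26 mm high far rail. Origin: centre of its underside; z up. Loose, about 0.18 kg. Grip it across the 40 mm width.
- coaster_red: Red round coaster, 76 mm across, 5 mm thick, fixed on the wooden tray. Origin: centre of its underside, z up; its top is 5 mm above the origin. The place of the can, which stands on it at the start and must end on it.
- coaster_blue: Blue round coaster, 76 mm across, 5 mm thick, fixed on the wooden tray. Origin: centre of its underside, z up; its top is 5 mm above the origin. The place of the bottle, which stands on it at the start and must end on it.
- coaster_yellow: Yellow round coaster, 76 mm across, 5 mm thick, fixed on the wooden tray. Origin: centre of its underside, z up; its top is 5 mm above the origin. The place of the tumbler, which stands on it at the start and must end on it.
- side_mat: Brown cork mat, 270 mm (x) by 150 mm (y), 4 mm thick, fixed flat on the table to the left or right of the tray; empty at the start. Origin: centre of its underside, its top is 4 mm above. All three drinks fit on it in a row along its x axis.
- charger: Black charging cradle, 130 mm (x) by 76 mm (y), fixed flat on the table on the other side of the tray. A white-floored pocket with three brass contacts in its middle, 96 mm (x) by 60 mm (y), takes the battery lying flat, long side along x, either way round. Origin: centre of the underside, below the pocket's middle; the pocket's floor is 10 mm above the origin and its rim 16 mm.
- microphone: Desk microphone, dark with a grey round head, 163 mm high on a round foot 84 mm across, standing on the table beyond the tray. Origin: centre of its underside. Loose; must not be moved.
Things that resemble listed ones, but are neither listed nor needed, are in the scene too. Of the things that look like the can, the smallest one is meant.

How it is judged (in metres and radians):
On the way, in this order (a step that is already met when the one before it is completed fails the run):
1. the can, the bottle and the tumbler all stand on the cork mat (x of can in the frame of side_mat between -0.13 and 0.13 m and y of can in the frame of side_mat between -0.07 and 0.07 m and z of each of can, bottle, tumbler in the frame of side_mat below 0.01 m and angle between each of can, bottle, tumbler's own z axis and vertical below 0.15 rad and linear speed of each of can, bottle, tumbler below 0.03 m/s and x of bottle in the frame of side_mat between -0.13 and 0.13 m and y of bottle in the frame of side_mat between -0.07 and 0.07 m and x of tumbler in the frame of side_mat between -0.13 and 0.13 m and y of tumbler in the frame of side_mat between -0.07 and 0.07 m), for 0.2 s.
2. the battery lies in the charger's pocket while the three drinks still stand on the mat (all of step 1 and horizontal distance between battery and charger below 0.015 m and z of battery in the frame of charger below 0.0135 m and angle between the x axis of battery and the x axis of charger, either way round below 0.35 rad and angle between battery's own z axis and vertical below 0.1 rad and linear speed of battery below 0.03 m/s), for 0.2 s.
At the end, for the whole second after the job is handed in: The can, bottle and tumbler stand upright (within 0.15 rad) and at rest, each within 13 mm of the centre of its own coaster (can on red, bottle on blue, tumbler on yellow); the battery lies flat in the charger's pocket, within 15 mm of its middle and 0.35 rad of its long direction; all are released (horizontal distance between can and coaster_red below 0.013 m and z of can in the frame of coaster_red below 0.01 m and angle between each of can, bottle, tumbler's own z axis and vertical below 0.15 rad and linear speed of each of can, bottle, tumbler, battery below 0.03 m/s and horizontal distance between bottle and coaster_blue below 0.013 m and z of bottle in the frame of coaster_blue below 0.01 m and horizontal distance between tumbler and coaster_yellow below 0.013 m and z of tumbler in the frame of coaster_yellow below 0.01 m and horizontal distance between battery and charger below 0.015 m and z of battery in the frame of charger below 0.0135 m and angle between the x axis of battery and the x axis of charger, either way round below 0.35 rad and angle between battery's own z axis and vertical below 0.1 rad); the robot touches nothing.
It fails at once if a drink is tipped by more than 0.5 rad (angle between any of can, bottle, tumbler's own z axis and vertical above 0.5 rad).
It fails at once if the battery is taken off (more than 40 mm from its start and not yet near the charger) while a drink still stands in, or is already back at, its place (distance of battery from where it was at the start of the episode above 0.04 m and horizontal distance between battery and charger above 0.06 m and (distance between can and coaster_red below 0.03 m or distance between bottle and coaster_blue below 0.03 m or distance between tumbler and coaster_yellow below 0.03 m)).
It fails at once if the microphone is moved by more than 30 mm or tipped (distance of microphone from where it was at the start of the episode above 0.03 m or angle between microphone's own z axis and vertical above 0.3 rad).
It also fails if it takes over 141 s, if anything falls off the work surface, if the arm or the gripper's body presses on something with over 40 N, if the wrist force passes 120 N, or if a joint passes its speed limit or range.

## Working session

There is one attempt and no reset: what is moved stays moved. The work goes in short steps, each a Python script; the robot and the scene stay as the last script left them, time stands still between calls to the robot, and variables do not carry over. Pictures are saved under pics/ and viewed, and the job is handed in when it is done.

```bash
ls; mkdir -p pics
python3 - <<'E'
from workcell import *
import cv2
for n in ("scene","top","wrist"):
    im,d=get_image(n); cv2.imwrite(f"pics/a_{n}.png",im); print(n,camera_params(n))
print(read_time(),read_eef_pos(),read_eef_rot(),read_grip_width())
E
```

```text
pics
scene {'fov_y': 50.92788483915196, 'cx': 324.63958764369926, 'cy': 198.85619959590096, 'rvec': array([ 1.05456087,  2.58737081, -0.85177391]), 'tvec': array([ 442.55729916, -336.79575134, 1442.01891424])}
top {'fov_y': 52.16702490640546, 'cx': 323.7836307190977, 'cy': 200.15070627991324, 'rvec': array([ 2.15138587, -2.09868012,  0.14364815]), 'tvec': array([  1.39530639, 640.71424564, 868.95373029])}
wrist {'fov_y': 62.79947932653179, 'cx': 311.66797667980944, 'cy': 195.9894461024144, 'rvec': array([-2.30908463,  1.77912999,  0.24678649]), 'tvec': array([-625.025344  ,  -32.02881495,  390.28767589])}
0.15 [ 159.79559211 -603.78627256  188.00069898] [-3.11412443e+00 -4.05250563e-01  4.13301379e-04] 1.0017397632407714
```

View pics/a_scene.png

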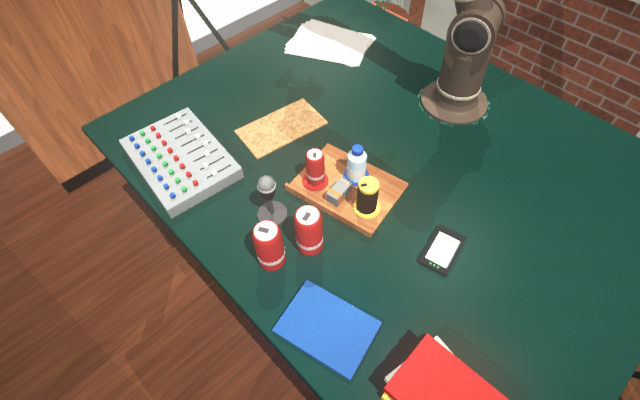

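View pics/a_top.png

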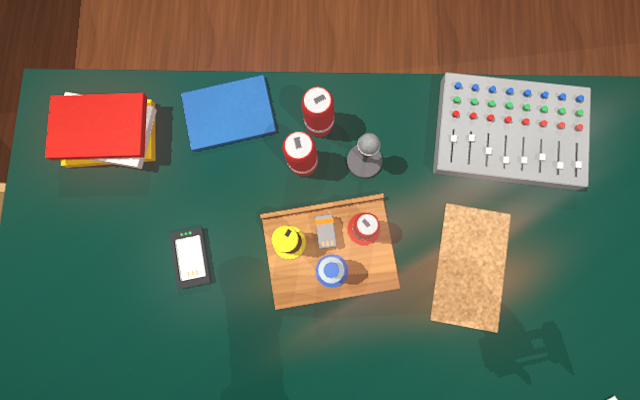

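View pics/a_wrist.png

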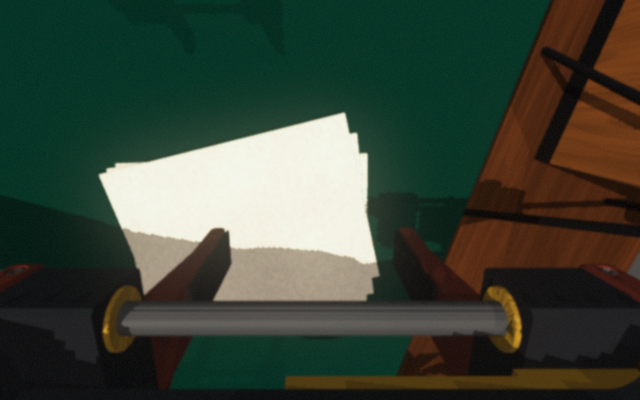

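The top view shows can at (364,228), bottle (332,271), tumbler (288,241), battery (326,231), charger (191,257), mat (470,268) and microphone (367,155). The two larger cans sit at (318,110) and (300,152).

```bash
cat > h.py <<'E'
from workcell import *
import numpy as np, cv2
from scipy.spatial.transform import Rotation as R
def cam(n):
    p=camera_params(n); f=200/np.tan(np.radians(p['fov_y'])/2)
    return f,p['cx'],p['cy'],R.from_rotvec(p['rvec']).as_matrix(),np.array(p['tvec'])
def deproj(c,u,v,d):
    f,cx,cy,Rm,t=c
    P=np.stack([(u-cx)/f*d,(v-cy)/f*d,d],-1)
    return (P-t)@Rm
def plane(c,u,v,z):
    f,cx,cy,Rm,t=c
    ray=np.stack([(u-cx)/f,(v-cy)/f,np.ones_like(u,float)],-1)@Rm
    o=-Rm.T@t
    s=(z-o[2])/ray[...,2]
    return o+ray*s[...,None]
def proj(c,P):
    f,cx,cy,Rm,t=c
    q=np.asarray(P)@Rm.T+t
    return np.array([cx+f*q[...,0]/q[...,2],cy+f*q[...,1]/q[...,2]])
def cloud(n,mask,d,c=None):
    c=c or cam(n); v,u=np.nonzero(mask&(d>0)); return deproj(c,u,v,d[v,u])
E
cat > m1.py <<'E'
from h import *
for cn in ("top","scene"):
    im,d=get_image(cn); c=cam(cn)
    v,u=np.mgrid[0:400,0:640]
    for t in ["can","bottle","tumbler","battery","coaster_red","coaster_blue","coaster_yellow","side_mat","charger","microphone"]:
        for r in regions_of(cn,t)[:3]:
            m=r['region']; P=cloud(cn,m,d,c)
            if len(P)<5: continue
            zt=np.percentile(P[:,2],95); T=P[P[:,2]>zt-6]
            (a,b),(w,h),ang=cv2.minAreaRect(T[:,:2].astype(np.float32))
            print(cn,t,round(r['score'],2),m.sum(),'med',P.mean(0).round(),'z',np.percentile(P[:,2],[2,50,98]).round(),'top rect',np.round([a,b,w,h,ang],1))
E
python3 m1.py
```

```text
top can 0.75 1332 med [824.  34. 117.] z [ 18. 139. 150.] top rect [837.2  34.6  58.   59.2   2.5]
top can 0.62 602 med [578. -72. 110.] z [ 11. 122. 126.] top rect [580.6 -73.7  44.7  43.8  24. ]
top can 0.59 1202 med [727.  68. 123.] z [ 18. 144. 150.] top rect [738.2  71.4  58.9  58.7  14.1]
top bottle 0.89 511 med [486.  -2. 115.] z [100. 110. 133.] top rect [486.4  -2.2  27.7  30.1   1.5]
top tumbler 0.77 642 med [545.  93. 109.] z [ 32. 116. 120.] top rect [547.   95.7  53.5  52.4  48.4]
top battery 0.81 590 med [571.  13.  45.] z [40. 46. 49.] top rect [571.6  12.8  73.1  40.1  10. ]
top coaster_red 0.77 291 med [570. -64.  13.] z [ 7. 13. 34.] top rect [575.1 -69.6  75.6  57.2  53.1]
top coaster_red 0.46 1977 med [504. 326.  12.] z [ 4. 11. 18.] top rect [504.6 326.6 130.   77.9  12.8]
top coaster_blue 0.87 215 med [469.  -8.  13.] z [ 9. 13. 17.] top rect [475.7  -5.7  57.9  72.4  24.5]
top coaster_yellow 0.56 246 med [533.  83.  13.] z [ 9. 13. 26.] top rect [537.3  86.1  48.   75.1  52.3]
top side_mat 0.61 7932 med [ 500. -322.    4.] z [0. 4. 7.] top rect [ 503.2 -322.2  
[... 1389 characters left out ...]
  12.] z [ 8. 12. 17.] top rect [593.5 -67.4  48.3  74.5  40.5]
scene coaster_yellow 0.74 167 med [557. 108.  12.] z [ 8. 12. 16.] top rect [554.8 102.6  54.5  73.2  43.9]
scene side_mat 0.84 2577 med [ 507. -322.    3.] z [-1.  3.  7.] top rect [ 502.  -324.2  153.   268.7   82. ]
scene side_mat 0.34 725 med [557. 101.  86.] z [ 19.  97. 119.] top rect [548.1  93.5  52.9  51.9  41.3]
scene charger 0.84 1343 med [508. 326.  12.] z [ 6. 11. 19.] top rect [505.1 324.8 134.2  75.9  12.5]
scene charger 0.65 682 med [557. 102.  87.] z [ 24.  98. 119.] top rect [547.6  96.2  52.9  49.9  13.3]
scene microphone 0.65 909 med [747. -73.  64.] z [  3.  14. 161.] top rect [747.3 -76.3  33.3  32.9  11.5]
```

```bash
cat >> h.py <<'E'
def ori(psi): return (R.from_euler('z',psi)*R.from_euler('x',np.pi)).as_rotvec()
def grip_yaw(psi):  # choose the half turn with smaller j7 elsewhere
    return ori(psi)
MC=np.array([503.,-322.8]); MA=np.radians(-8.5)
def matp(x): return MC+x*np.array([np.cos(MA),np.sin(MA)])
PICK={'can':(580.7,-74.5),'bottle':(487.,-2.8),'tumbler':(547.1,95.)}
MAT={'can':matp(88),'bottle':matp(-88),'tumbler':matp(0)}
CH=np.array([505.,326.]); CA=np.radians(12.9)
BAT=np.array([572.,12.2]); BA=np.radians(10.2)
GH=72-19   # TCP height above drink's underside
E
python3 - <<'E'
from h import *
for nm,p,a in [(k,v,MA) for k,v in list(PICK.items())+list(MAT.items())]+[('bat',BAT,BA),('ch',CH,CA)]:
    for off in (0,np.pi):
        for z in (20,60,230):
            q=inverse_kinematics([p[0],p[1],z],ori(a+off)); print(nm,round(off,1),z,None if q is None else np.round(q,2))
E
```

```text
can 0 20 [ 0.25  0.56 -0.28  1.83  0.21  0.78 -1.85]
can 0 60 [ 0.28  0.51 -0.31  1.81  0.2   0.86 -1.85]
can 0 230 [ 0.37  0.35 -0.43  1.62  0.15  1.21 -1.81]
can 3.1 20 [ 0.56  0.65 -0.72  1.81  0.55  0.89  1.01]
can 3.1 60 [ 0.57  0.6  -0.73  1.79  0.48  0.95  1.06]
can 3.1 230 [ 0.62  0.42 -0.78  1.6   0.31  1.25  1.2 ]
bottle 0 20 [ 0.3   0.46 -0.49  2.06  0.33  0.7  -2.12]
bottle 0 60 [ 0.35  0.4  -0.55  2.03  0.29  0.79 -2.08]
bottle 0 230 [ 0.5   0.2  -0.68  1.83  0.14  1.16 -1.94]
bottle 3.1 20 [ 0.52  0.53 -0.78  2.05  0.54  0.77  0.84]
bottle 3.1 60 [ 0.61  0.5  -0.89  2.01  0.51  0.87  0.86]
bottle 3.1 230 [ 0.72  0.26 -0.96  1.82  0.23  1.18  1.11]
tumbler 0 20 [ 0.14  0.56 -0.52  1.9   0.38  0.79 -2.31]
tumbler 0 60 [ 0.2   0.52 -0.61  1.87  0.37  0.88 -2.31]
tumbler 0 230 [ 0.41  0.38 -0.87  1.67  0.31  1.23 -2.25]
tumbler 3.1 20 [ 0.3   0.62 -0.76  1.89  0.56  0.86  0.68]
tumbler 3.1 60 [ 0.39  0.61 -0.89  1.85  0.58  0.96  0.66]
tumbler 3.1 230 [ 0.5   0.44 -1.03  1.67  0.39  1.26  0.82]
can 0 20 [ 0.5   0.67 -0.08  1.6   0.07  0.88 -1.33]
can 0 60 [ 0.51  0.62 -0.09
[... 885 characters left out ...]
er 3.1 230 [ 0.98  0.41 -0.67  1.58  0.27  1.24  1.69]
bat 0 20 [ 0.25  0.57 -0.48  1.86  0.35  0.8  -1.8 ]
bat 0 60 [ 0.29  0.52 -0.53  1.83  0.33  0.88 -1.79]
bat 0 230 [ 0.4   0.36 -0.66  1.64  0.23  1.22 -1.71]
bat 3.1 20 [ 0.44  0.64 -0.75  1.84  0.56  0.88  1.17]
bat 3.1 60 [ 0.49  0.61 -0.82  1.82  0.54  0.96  1.18]
bat 3.1 230 [ 0.62  0.46 -1.    1.63  0.4   1.28  1.29]
ch 0 20 [-0.07  0.72 -0.84  1.77  0.65  0.95 -2.53]
ch 0 60 [-0.01  0.7  -0.94  1.74  0.65  1.04 -2.53]
ch 0 230 [ 0.11  0.6  -1.18  1.55  0.56  1.37 -2.46]
ch 3.1 20 [ 0.04  0.82 -1.04  1.76  0.81  1.05  0.5 ]
ch 3.1 60 [ 0.    0.71 -0.96  1.74  0.67  1.05  0.6 ]
ch 3.1 230 [ 0.16  0.67 -1.3   1.55  0.65  1.42  0.61]
```

```bash
cat >> h.py <<'E'
def line(x,y,z,psi,v=150): servo_line([x,y,z],ori(psi),velocity=v)
def fz(): return np.round(read_wrist_force(),1)
def carry(src,dst,z0,z1,psi0,psi1,zt,gh,clear=1.0,zin=None):
    """pick with TCP gh above underside; z0,z1 support heights; zt transit TCP height"""
    p=read_eef_pos()
    line(src[0],src[1],zt,psi0,300)
    line(src[0],src[1],z0+gh,psi0,180)
    gripper_to(0.0); print('grip',read_grip_width()*88, fz())
    line(src[0],src[1],z0+gh+30,psi0,100)
    line(src[0],src[1],zt,psi0,220)
    line(dst[0],dst[1],zt,psi1,300)
    print('held',read_grip_width()*88)
    line(dst[0],dst[1],z1+gh+15,psi1,220)
    line(dst[0],dst[1],z1+gh+clear,psi1,50)
    print('down',fz(),np.round(read_eef_pos(),1))
    gripper_to(1.0)
    line(dst[0],dst[1],max(150,z1+gh+60),psi1,220)
    print('t',read_time())
E
python3 - <<'E'
from h import *
az=np.arctan2(-74.5,580.7); psi=MA
q=[-az,0.35,0,1.62,0,1.2,psi-az-1.585]
print(q)
goto_joints(q); print(read_eef_pos(),read_eef_rot(),ori(psi),read_time())
q=inverse_kinematics([*PICK['can'],205],ori(psi)); print(np.round(q,2))
carry(PICK['can'],MAT['can'],13,4,psi,psi,205,GH)
print(np.round(read_qpos(),2))
im,d=get_image('top'); cv2.imwrite('pics/b_top.png',im)
E
```

```text
[np.float64(0.12759643994292344), 0.35, 0, 1.62, 0, 1.2, np.float64(-1.6057565464765946)]
[ 577.5801959  -124.11246428  216.4197152 ] [-3.12980879  0.25742671  0.04461489] [ 3.13295386e+00 -2.32818688e-01 -1.42560331e-17] 3.5333
[ 0.06  0.33 -0.02  1.67  0.01  1.14 -1.68]
grip 51.998306212357996 [-1.1  0.6  1.9]
held 51.84071288771728
down [-0.3  0.6 -2.7] [ 589.9 -335.8   57.9]
t 10.025
[ 0.41  0.53  0.06  1.5  -0.03  1.11 -1.25]
```

View pics/b_top.png

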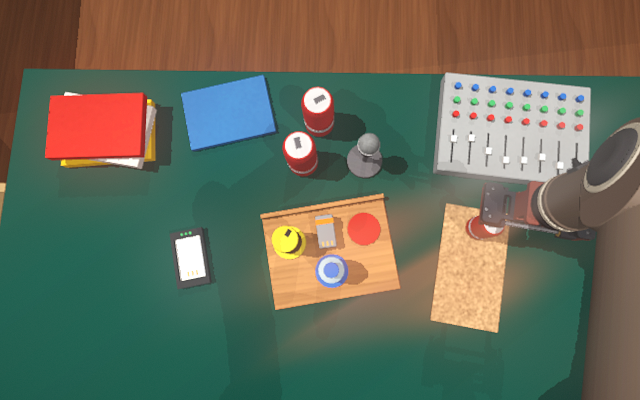

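The can is on the mat at about (487,227), and the red coaster is now bare at (364,229). I'll do the bottle and the tumbler next.

```bash
python3 - <<'E'
from h import *
psi=MA
for k in ('bottle','tumbler'):
    carry(PICK[k],MAT[k],13,4,psi,psi,215,GH)
line(560,10,260,BA,300)
print(np.round(read_qpos(),2))
line(400,150,300,BA,300)
im,d=get_image('top'); cv2.imwrite('pics/c_top.png',im)
im,d=get_image('scene'); cv2.imwrite('pics/c_scene.png',im)
E
python3 m1.py
```

```text
grip 51.66506727056279 [ 0.1 -0.8  2.2]
held 51.89104510800937
down [ 0.1 -0.3 -1.7] [ 415.9 -309.8   57.9]
t 17.9417
grip 54.81041735836957 [ 0.5 -0.8  2.3]
held 54.73601552353459
down [-0.5  0.5 -2.8] [ 502.9 -322.8   57.9]
t 26.3083
[-0.04  0.25 -0.08  1.65  0.02  1.24 -1.52]
top can 0.66 1191 med [727.  69. 123.] z [ 23. 145. 150.] top rect [738.   71.4  59.   58.4  67.8]
top can 0.63 841 med [ 587. -325.   92.] z [ 17. 109. 117.] top rect [ 589.  -333.8   44.2   44.8   54. ]
top can 0.56 1358 med [824.  34. 114.] z [ 11. 139. 150.] top rect [836.8  36.2  59.3  59.1  53.7]
top bottle 0.76 862 med [ 418. -298.   87.] z [  8.  95. 124.] top rect [ 415.7 -308.    29.1   31.     0. ]
top bottle 0.74 611 med [570.  12.  44.] z [ 8. 46. 49.] top rect [571.4  12.9  73.4  40.1   9.4]
top bottle 0.58 1896 med [504. 326.  12.] z [ 5. 11. 18.] top rect [504.8 326.1 129.8  77.5  13.1]
top tumbler 0.61 945 med [ 503. -313.   88.] z [ 11. 106. 111.] top rect [ 503.  -321.6   52.6   52.7    1.6]
top battery 0.58 581 med [570.  13.  45.] z [42. 46. 49.] top rect [571.3  12.7  73.3  39.6  10.6]
t
[... 1307 characters left out ...]
37.] z [ 6. 43. 48.] top rect [571.7  11.1  74.1  42.1   6.9]
scene coaster_red 0.97 425 med [585. -75.  12.] z [ 7. 12. 16.] top rect [583.2 -75.8  73.   73.3  70. ]
scene coaster_blue 0.78 396 med [486.  -4.  13.] z [ 8. 12. 17.] top rect [491.4  -5.1  74.   87.1  79.7]
scene coaster_yellow 0.82 502 med [547.  96.  12.] z [ 8. 12. 16.] top rect [547.5  95.6  73.8  73.2  43.8]
scene side_mat 0.77 1600 med [ 519. -304.    3.] z [-1.  3.  7.] top rect [ 503.5 -321.1  151.5  270.9   80.3]
scene charger 0.55 1437 med [508. 326.  11.] z [ 1. 11. 18.] top rect [505.4 324.3 133.3  76.2  12.9]
scene microphone 0.66 875 med [748. -72.  64.] z [  3.  14. 160.] top rect [748.2 -74.5  33.3  30.2  50.1]
```

View pics/c_top.png

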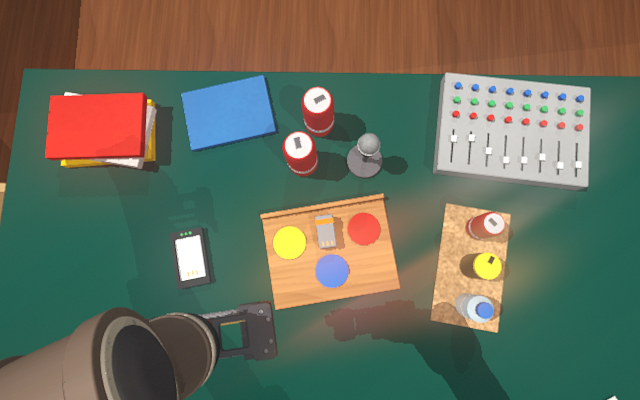

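View pics/c_scene.png

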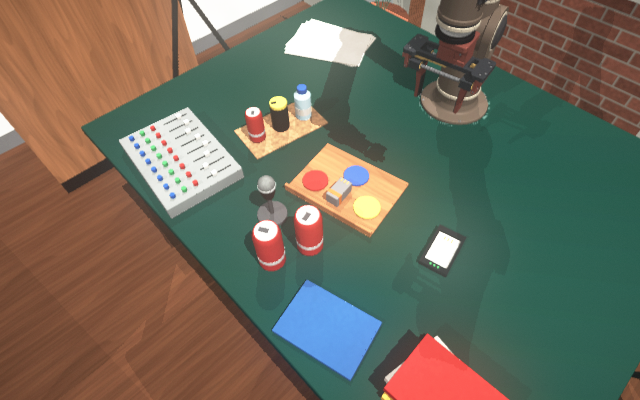

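All three drinks stand on the mat at (487,225), (487,266) and (480,309), and the coasters are bare. Next is the battery.

Run:
```python
from h import *
BAT=[571.6,12.2]; CH=[505,325.8]
carry(BAT,CH,8,10,BA,CA,150,12,clear=1.0)
print(np.round(read_qpos(),2))
line(400,-60,260,MA,300)
for n in ('top','scene'):
    im,d=get_image(n); cv2.imwrite(f'pics/d_{n}.png',im); c=cam(n)
    for r in regions_of(n,'battery')[:2]:
        P=cloud(n,r['region'],d,c); T=P[P[:,2]>np.percentile(P[:,2],90)-6]
        print(n,r['score'],T.mean(0).round(1),cv2.minAreaRect(T[:,:2].astype(np.float32)))
a=cv2.imread('pics/d_top.png')[200:310,140:260]; cv2.imwrite('pics/d_crop.png',cv2.resize(a,None,fx=5,fy=5))
```

```text
grip 0.44709542732757795 [-1.1 -0.1 -0.6]
held 0.45246062139291127
down [0.4 0.9 0.7] [504.9 325.8  22.9]
t 38.45
[-0.5   0.42 -0.21  1.69  0.1   1.04 -2.08]
top 0.88 [570.8  12.5  45.6] ((571.2183227539062, 12.739944458007812), (72.9448013305664, 39.8597526550293), 9.386856079101562)
scene 0.83 [573.5  12.2  45.3] ((572.673095703125, 11.262229919433594), (75.6717300415039, 40.08336639404297), 8.924674034118652)
scene 0.62 [ 504.4 -321.9  106.5] ((502.82623291015625, -323.6137390136719), (55.12982940673828, 52.43107986450195), 49.929325103759766)
```

View pics/d_crop.png

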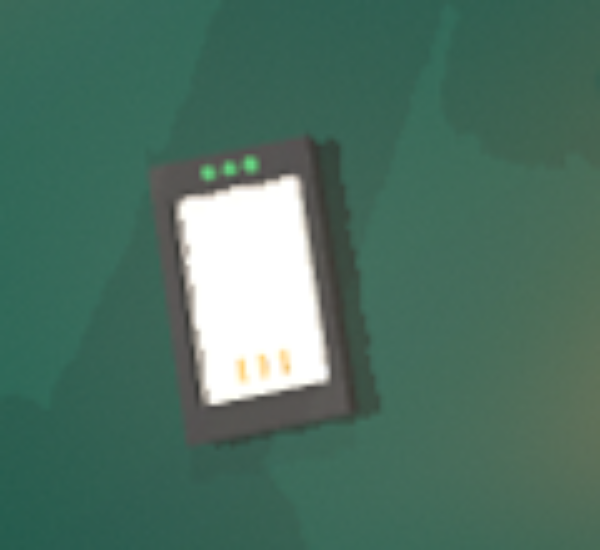

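View pics/d_top.png

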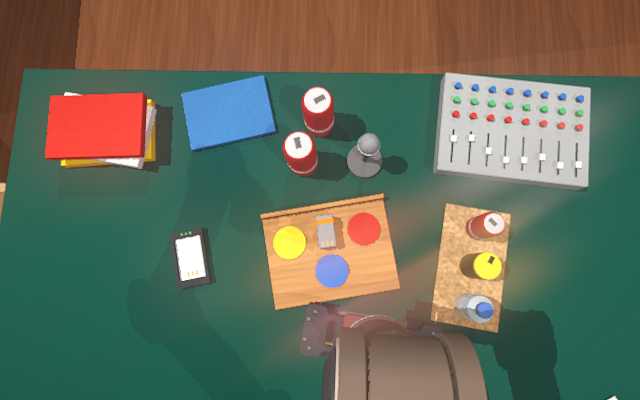

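The jaws shut on nothing (0.4 mm), and the battery is still on the tray at (326,231). I'll repeat the approach in steps and check each one.

Run:
```python
from h import *
B=[571.6,12.2]
print(read_grip_width())
line(*B,150,BA,300); print(np.round(read_eef_pos(),1))
line(*B,70,BA,180); print(np.round(read_eef_pos(),1),fz())
im,d=get_image('wrist'); cv2.imwrite('pics/e_w1.png',im)
im,d=get_image('scene'); cv2.imwrite('pics/e_s1.png',cv2.resize(im[120:260,240:460],None,fx=3.5,fy=3.5))
```

```text
1.0009214884192545
[570.9  11.6 150.2]
[572.   11.8  71.4] [0.1 0.2 0.1]
```

View pics/e_w1.png

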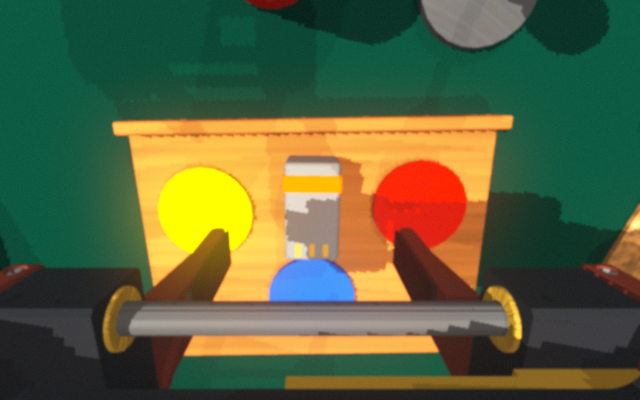

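View pics/e_s1.png

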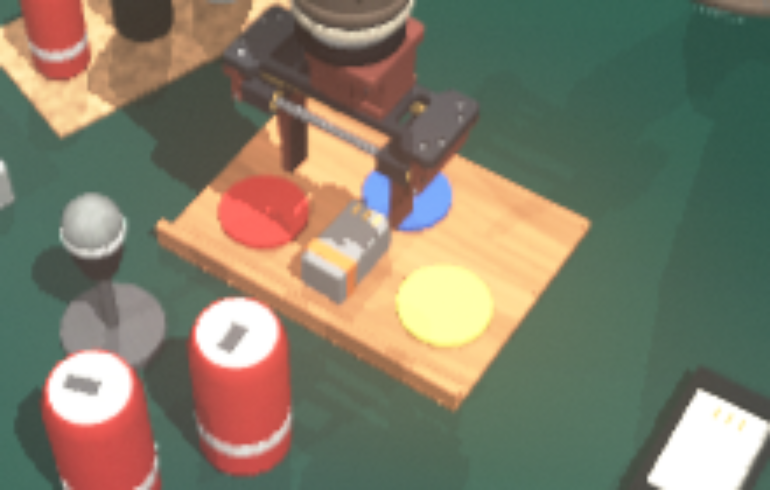

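Run:
```python
from h import *
p=read_eef_pos(); Rm=R.from_rotvec(read_eef_rot()).as_matrix(); print(p,np.round(Rm,2))
for n in ('wrist','scene','top'):
    c=cam(n)
    for s in (-44,0,44): print(n,s,proj(c,p+Rm@[0,s,0]).round(), end=' ')
    print('bat',proj(c,np.array([571.6,12.2,46])).round())
    if n=='scene':
        for s in (-44,44):print((proj(c,p+Rm@[0,s,0])-[240,120])*3.5)
    im,d=get_image(n)
    if n=='top': cv2.imwrite('pics/f_top.png',im)
    if n=='scene':
        # depth cloud of the fingers: points above z 60 within 120mm of TCP
        v,u=np.mgrid[0:400,0:640]; P=deproj(c,u,v,d); m=(d>0)&(np.linalg.norm(P[...,:2]-p[:2],axis=-1)<150)&(P[...,2]>55)&(P[...,2]<100)
        print(P[m].mean(0),m.sum(),P[m][::12].round())
    if n=='wrist':
        r=regions_of(n,'battery')
        for k in r[:2]:
            P=cloud(n,k['region'],d,c); print(k['score'],P.mean(0),np.percentile(P[:,2],90))
```

```text
[572.77167439  12.05536703  71.94315618] [[ 0.98  0.18  0.  ]
 [ 0.18 -0.98  0.  ]
 [ 0.    0.   -1.  ]]
wrist -44 [242. 225.] wrist 0 [311. 225.] wrist 44 [380. 225.] bat [310. 214.]
0.57 [575.58841438  11.84087467  44.30944558] 46.3646026489566
scene -44 [352. 189.] scene 0 [339. 182.] scene 44 [326. 175.] bat [339. 187.]
[392.56858254 241.68834054]
[299.8121729  190.89631067]
[nan nan nan] 0 []
top -44 [305. 232.] top 0 [325. 229.] top 44 [345. 226.] bat [325. 231.]<stdin>:14: RuntimeWarning: Mean of empty slice.
  ret = um.true_divide(
```

View pics/f_top.png

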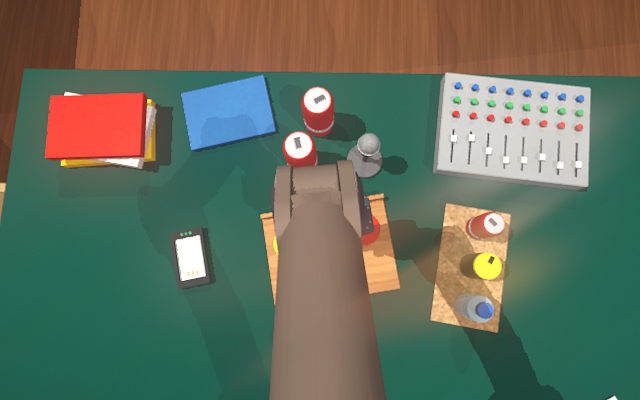

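Run:
```python
from h import *
im,d=get_image('scene'); c=cam('scene')
v,u=np.mgrid[0:400,0:640]; P=deproj(c,u,v,d)
for (x,y) in [(400,215),(400,200),(400,185),(290,165),(290,150),(292,130),(440,130),(345,80),(250,60)]:
    U,V=int(240+x/3.5),int(120+y/3.5); print((x,y),d[V,U],P[V,U].round(1),im[V,U])
m=(np.linalg.norm(P[...,:2]-[572,12],axis=-1)<150)&(P[...,2]>55)&(d>0)
print(m.sum(),np.percentile(P[m][:,2],[0,5,20,50]) if m.sum() else '')
im,d=get_image('wrist'); c=cam('wrist'); Q=deproj(c,u,v,d)
for (U,V) in [(222,240),(215,260),(190,300),(405,240),(410,260),(440,300),(310,320)]: print((U,V),d[V,U],Q[V,U].round(1))
```

```text
(400, 215) 1087.6909 [570.7  64.8 120.2] [ 71  89 138]
(400, 200) 1069.1711 [573.7  66.5 140.7] [ 62  78 118]
(400, 185) 1016.92535 [592.   81.1 188.5] [62 74 98]
(290, 165) 1128.3816 [591.7 -33.2 111.7] [ 60  72 113]
(290, 150) 1110.9384 [591.9 -32.4 132.8] [ 61  73 113]
(292, 130) 1099.5913 [587.6 -32.6 149. ] [53 62 84]
(440, 130) 995.12665 [563.7  87.9 225.9] [104 105 117]
(345, 80) 972.365 [600.9  34.1 264.3] [ 63  74 119]
(250, 60) 1031.9901 [611.7 -48.2 229. ] [105 105 110]
8832 [100.17586591 202.224041   266.09349168 464.76283821]
(222, 240) 159.92351 [574.3  56.5 118. ]
(215, 260) 148.96811 [570.   55.9 130.6]
(190, 300) 79.3963 [594.7  45.6 196.6]
(405, 240) 158.84926 [590.4 -31.1 119. ]
(410, 260) 146.78448 [586.5 -30.6 132.6]
(440, 300) 79.45839 [605.3 -14.  196.5]
(310, 320) 74.90585 [598.   16.6 201.8]
```

Depth shows the real fingertips about 28 mm above the reported TCP: tips at z≈100 with TCP z≈72. This fits the missed grasp, so I'll go 28 mm lower and watch the wrist force.

Run:
```python
from h import *
B=[571.6,12.2]
line(*B,25,BA,150); print(fz())
for z in (15,5,-3,-10):
    line(*B,z,BA,60); f=fz(); print(z,f,np.round(read_eef_pos(),1))
    if np.linalg.norm(f)>6: break
gripper_to(0.0); print('grip',read_grip_width()*88,fz())
im,d=get_image('scene'); cv2.imwrite('pics/g_s.png',cv2.resize(im[120:260,240:460],None,fx=3.5,fy=3.5))
c=cam('scene');v,u=np.mgrid[0:400,0:640]; P=deproj(c,u,v,d)
print(read_time())
```

```text
[-0.2  0.1  0.7]
15 [-0.6  0.3  0.8] [571.6  12.2  15. ]
5 [ 0.3 -0.6  0. ] [571.2  12.2   4.5]
-3 [ 0.3 -0.5  0.3] [571.2  12.2  -3.5]
-10 [-0.9 -0.8  0.3] [571.2  12.2 -10.5]
grip 39.74441682197886 [-1.1 -0.3  1.1]
44.525
```

View pics/g_s.png

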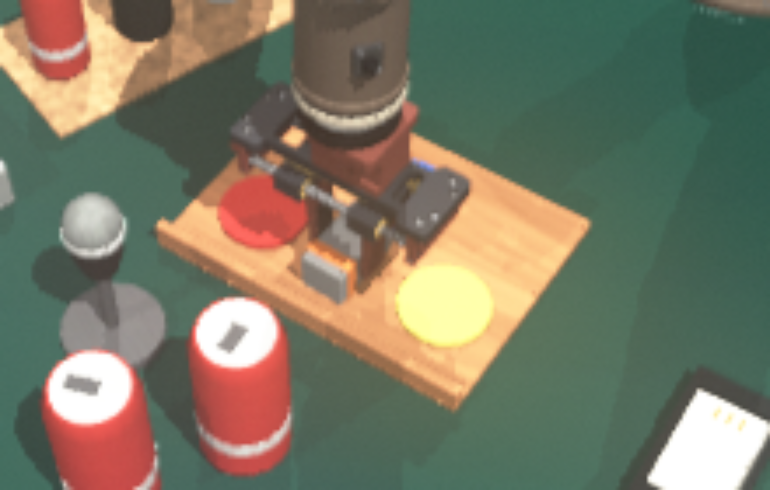

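The jaws now hold the battery (39.7 mm), so I'll carry it to the charger.

Run:
```python
from h import *
B=[571.6,12.2]; C=[505,325.8]
line(*B,20,BA,80); line(*B,110,BA,200)
line(*C,110,CA,250); print('held',read_grip_width()*88)
line(*C,10,CA,180); line(*C,-7,CA,40); print(fz(),np.round(read_eef_pos(),1))
gripper_to(1.0)
line(*C,110,CA,150)
line(400,-60,260,MA,300)
print(read_time())
for n in ('top','scene'):
    im,d=get_image(n); cv2.imwrite(f'pics/h_{n}.png',im); c=cam(n)
    for r in regions_of(n,'battery')[:2]:
        P=cloud(n,r['region'],d,c); T=P[P[:,2]>np.percentile(P[:,2],90)-6]
        print(n,r['score'],T.mean(0).round(1),cv2.minAreaRect(T[:,:2].astype(np.float32)))
a=cv2.imread('pics/h_top.png')[200:310,140:260]; cv2.imwrite('pics/h_crop.png',cv2.resize(a,None,fx=5,fy=5))
```

```text
held 39.93337261888592
[-0.  -0.1 -0.8] [504.9 325.8  -7.1]
51.7583
top 0.87 [504.6 324.4  47.5] ((504.7800598144531, 325.002197265625), (72.72455596923828, 39.42342758178711), 13.682162284851074)
top 0.7 [544.8  96.2  12.6] ((545.9912719726562, 96.53801727294922), (71.99346160888672, 74.83956909179688), 1.4647184610366821)
scene 0.56 [507.2 325.2  47.3] ((506.0443115234375, 324.5044250488281), (76.2170639038086, 40.20693588256836), 12.441888809204102)
```

View pics/h_crop.png

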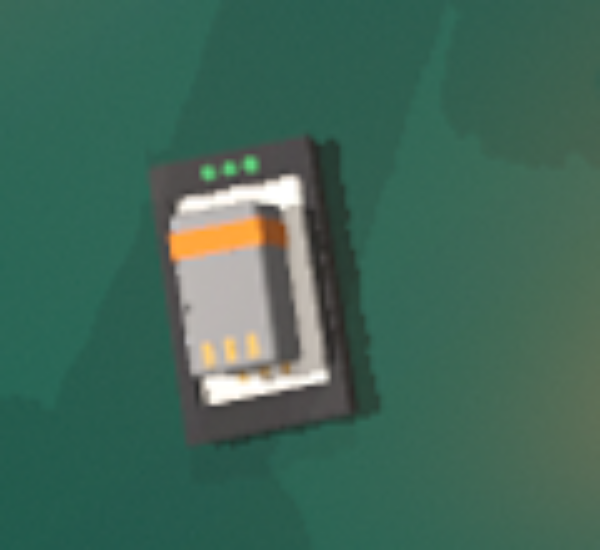

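The battery lies flat in the pocket, about 1 mm from its middle with its top at 47.5 mm. Now I'll return the drinks, gripping them lower.

```bash
python3 - <<'E'
from h import *
CO={'can':(582.2,-75),'bottle':(484.5,-2.5),'tumbler':(546.3,95.4)}
for k in ('tumbler','bottle','can'):
    carry(MAT[k],CO[k],4,13,MA,MA,190,30)
line(400,-230,260,MA,300)
for n in ('top','scene'):
    im,d=get_image(n); cv2.imwrite(f'pics/i_{n}.png',im)
E
python3 m1.py | grep -E ' (can|bottle|tumbler|battery|charger|coaster|microphone)'; python3 -c "
from workcell import *;print(read_time())"
```

```text
grip 55.47164576405064 [-0.7 -0.4  3. ]
held 55.80661770926493
down [ 0.2 -0.1 -3.5] [546.2  95.4  43.9]
t 59.925
grip 53.60309121584224 [-0.4 -0.6  3. ]
held 53.19242957518257
down [ 0.9  0.3 -1. ] [484.4  -2.5  43.9]
t 68.0583
grip 52.691665191385624 [ 0.5 -0.1  2.2]
held 52.92680321224132
down [-0.9 -0.2 -1.8] [582.1 -74.9  43.9]
t 75.775
top can 0.92 1225 med [727.  68. 120.] z [ 11. 144. 150.] top rect [738.   71.1  59.4  58.4   2.2]
top can 0.62 564 med [579. -72. 115.] z [ 48. 122. 126.] top rect [581.6 -73.9  44.3  44.1  34.4]
top can 0.56 1304 med [823.  33. 117.] z [ 18. 139. 150.] top rect [836.8  35.8  57.7  58.2  64.4]
top bottle 0.59 521 med [484.  -2. 115.] z [ 99. 110. 133.] top rect [483.4  -1.3  29.5  29.7  45.8]
top tumbler 0.65 630 med [545.  93. 110.] z [ 38. 116. 119.] top rect [546.4  95.9  53.3  50.7  46.9]
top battery 0.63 770 med [505. 322.  43.] z [12. 47. 51.] top rect [504.7 326.1  74.2  41.5  12.3]
top coaster_red 0.63 234 med [566. -62.  13.] z [ 8. 13. 26.] top rect [569.3 -65.9  72.2  44.8  56.4]
top coaster_blue 0.66 7039 med [ 517. -322.    6.] z [0
[... 1334 characters left out ...]
65.  12.] z [ 7. 12. 19.] top rect [589.4 -70.   56.4  73.7  46.8]
scene coaster_red 0.73 194 med [591. -62.  12.] z [ 6. 12. 19.] top rect [589.7 -69.9  55.9  73.5  45.8]
scene coaster_blue 0.7 111 med [503.  -5.  12.] z [ 6. 12. 16.] top rect [492.4   0.9  58.1  73.6  38.4]
scene coaster_yellow 0.62 186 med [561. 104.  12.] z [ 6. 12. 18.] top rect [555.3 100.6  55.7  73.8  35.3]
scene charger 0.8 775 med [520. 330.  13.] z [ 4. 14. 19.] top rect [505.7 324.4 131.5  75.9  13. ]
scene charger 0.38 719 med [556. 102.  87.] z [ 22.  98. 119.] top rect [546.   94.9  53.7  52.   43.2]
scene microphone 0.63 845 med [747. -71.  65.] z [  6.  15. 161.] top rect [747.6 -74.5  34.5  29.8   2.7]
78.0
```

View pics/i_top.png

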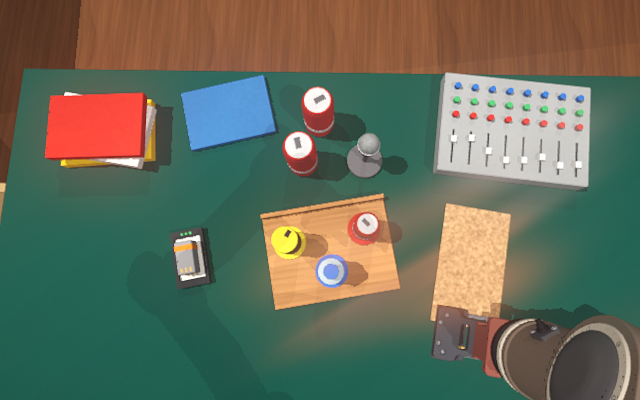

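View pics/i_scene.png

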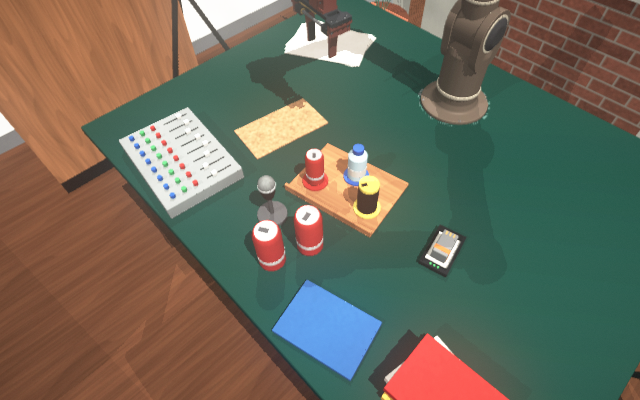

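The pictures show can (364,228), bottle (332,271) and tumbler (288,241) upright on their coasters. The battery is in the charger at (190,257), and the arm is clear. I'm handing in.

```bash
python3 -c "
from workcell import *
hand_in();print(read_time())"
```

```text
the job is handed in; nothing more can be done
the job is handed in; nothing more can be done
```

I moved the can, bottle and tumbler to the cork mat and then laid the battery in the charger's pocket. After that I put each drink back on its own coaster and handed in at about 78 s of the 141 s allowed.

**Last checks (top and scene cameras):**
- **Drinks:** each stands upright within about 2 mm of its coaster's centre, measured while the coasters were bare.
- **Battery:** it lies flat within about 2 mm of the pocket's middle and about 1° of its long direction.
- **Microphone:** it stands where it was, within the 2–3 mm measuring noise.
- **Arm:** it was well clear of everything, with the gripper open.

**What went wrong:** the first battery grasp closed on nothing and moved nothing. Depth showed the real fingertips about 28 mm above the stated tool point. I lowered the grasp to match, and the second try held.

The network detections included some false reports, such as the bare mat labelled as the blue coaster. I ruled these out by position.

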